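# Open the tool chest by its pop-out T-handle

## Task

Open the blue steel tool chest: push in the red release button on its lid so that the black T-handle pops out, turn the handle counterclockwise (seen from above) until the lid comes free, and raise the lid by the handle until it stands well open, about 30 degrees, and stays there when you let go. Be gentle: the latch is a light casting whose keeper is set by hand, so feel for where it lets go and where it stops, never force the handle against its stop or heave on a lid that is still latched, do not crush the button, and leave the glass tumbler and the little red bottle standing where they are.

Things in the scene. Friction and masses are not known exactly. Their poses are not given: they have to be found in the camera images.
- chest: Blue steel tool chest, heavy, does not slide: 220 mm deep (x), 300 mm wide (y), lid top 120 mm above the bench when shut; origin at the centre of its underside, its front faces its own -x. A steel plate round the latch, 76 (x) by 152 mm (y), stands 2 mm above the lid (122 mm above the bench). Only the button and the popped handle stand above that.
- lid_hinge (a point): Point on the lid's hinge axis, middle of the chest's back edge, 90 mm above the bench; the axis runs along the chest's y. The handle's turning axis is 155 mm in front of it (chest's -x).
- lid (a joint): Opening angle of the lid (rad): 0 shut, grows as the front edge rises, 1.2 at most. Spring hinges nearly balance it: once free it rises by itself to 0.1 to 0.25 rad; further lifting takes 1 to 5 N at the handle, and it stays where it is left.
- button: Red round release button, 21 mm across, in the plate 66 mm to the right (chest's -y) of the handle's axis; origin at the centre of its top, 6 mm above the plate (128 mm above the bench); z is the lid's outward normal. Travels 5.5 mm straight in against a spring (3 N at first, 6 N at the end), lets the handle go after about 3 mm, and comes back.
- handle (a joint): How far the T-handle has popped out (m): 0 sunk in its pocket and held by a catch, 0.018 fully out, driven by a spring of 9 N falling to 4 N.
- handle_grip (a point): Centre of the T-handle's black bar, on the turning axis; bar along its y, 76 mm long, 14 mm wide, 13 mm high; z is the lid's outward normal. Sunk, its top is 1 mm above the plate and its 32 by 92 mm pocket leaves no room for fingers or turning. Out, its underside is 6 mm and its centre 12.5 mm above the plate (134.5 mm above the bench): pinch it across its width from above.
- handle_turn (a joint): Turn of the handle (rad), counterclockwise from above positive, 0 latched with the bar along the chest's y. Takes about 0.12 N m plus some rubbing. The lid comes free somewhere from 0.65 to 1.2 rad and a hard stop follows 0.1 to 0.25 rad later: both depend on how the hidden keeper was set. The stop is felt as a steep rise of torque, the handle no longer following.
- latch: Turning part of the latch; origin on the turning axis at the plate's upper face, z is the lid's outward normal. Carries the handle above; below the lid its 50 mm cam hooks under a keeper inside the chest's front wall and is stopped by the keeper's pin, 30 mm from the axis.
- tumbler: Clear drinking glass, 72 mm across, 98 mm high, right of the chest; origin at the centre of its underside; bystander.
- red_bottle: Small red bottle with a blue nozzle, 33 mm across, 83 mm high, left of the chest; origin at the centre of its underside; bystander.

How it is judged:
By the outcome, as a careful person would: the job done as asked, in the order asked, and still so for the second after the job is handed in, with the robot touching nothing.
It also fails if it takes over 58 s, if anything falls off the work surface, if the arm or the gripper's body presses on something with over 40 N, if the wrist force passes 120 N, or if a joint passes its speed limit or range.

## Robot

A 6-joint arm with a two-finger parallel gripper is mounted at the origin on the work surface; the furniture and walls round the work are solid. World frame = base frame: x ahead of the robot, y to its left, z up, the work surface at z = 0. Lengths are in mm, angles in rad, forces in N, time in s.
With the tool pointing down it reaches from about 400 to 825 mm from the base axis. Payload 7 kg.
Tool frame: the origin (TCP) lies where the fingers leave the gripper's body, on its centre line; the fingertips stand 73 mm ahead of it and the grasp point (between the pads) lies 54 mm ahead of it; z points along the fingers, y is the line along which they close (so a half turn about z gives the same grasp; the last joint's range is limited). The gripper opens to 85 mm and grips with 20 to 120 N. Pads are 22 mm wide; open, the fingers measure 114 mm over their backs; the gripper's body (76 mm by 85 mm) begins 54 mm behind the grasp point. The pads swing forward as they close: fully open they stand 13 mm farther back than shut.
Start: joints at [1.433, 0.359, 0.012, 0, -1.224, -0.288], TCP at [278.814, 614.702, 303.902] pointing down, gripper open.
Joint ranges: [-3.07, 3.07], [-1.43, 2.12], [-1.02, 1.25], [-3.03, 1.67], [-3.05, -0], [-3.03, 3.03]. Speed limits (rad/s): [2.39, 2.39, 3.01, 3.14, 3.14, 3.14].

## Interface

Orientations are given as a rotation vector (axis times angle).
In Python, from rig import telemetry, viewer, job gives the robot as it stands.
- The arm moves only by the tool jog_arm, never from a script. Its argument "commands" is a list of rows, each an object of numbers: "hand": the opening, from -1 (shut) to 1 (fully open), so that 0 is half open; "dx", "dy", "dz": the shift along the tool's x, y, z in cm; "spin": the turn about the tool's z in rad. In form: [{"hand": .., "dx": .., "dy": .., "dz": .., "spin": ..}, ...]. A call has 1 to 10 rows; each row shifts and turns the commanded pose from where the row before left it, along the tool's axes as they then stand; what a row does not reach is not made up. A row lasts 1/8 s, in which the tool goes at most 62.5 mm and 10.7 degrees, less where a joint would pass 70% of its speed; a pose out of reach is approached as far as the arm can. A call is refused whole if a number of a shift passes 6.25 or a number of a turn 0.188, either way. A call with a gripper value outside its range is refused whole. The fingers move at their own pace and stop on an object; "force" is the grip in N (left out, the last holds). Time passes only in rows, so rows that do not move let the fingers close. It gives the time, the measured TCP pose, the force, the opening and the grip force at its end, in the units of the state.
- telemetry.sense(): the state, without advancing time (a new reading comes with each control period).
- viewer.get_image(name): name is "side" or "top"; returns (picture, depth): 384x512x3 uint8, blue, green, red; 384x512 float32, mm along the optical axis (not along the pixel's ray), 0 where there is no reading.
- viewer.camera_params(name): a dict with "mtx" (3x3 intrinsics, pixels), "R" (3x3) and "t" (3): a world point X has camera coordinates R X + t. Camera axes: x right, y down, z forward; pixel columns grow to the right and rows downward; lengths in mm; the calibration is good to about 2 mm. A picture is of the moment at which its call begins. camera_params takes no time and is no camera call.
- job.hand_in(): hands the job in; it is judged then, once.
The state is a dict: "clock": time; "joints": joint angles; "joint_vel": joint speeds; "tau": joint torques, N m; "tool_pos": TCP position; "tcp_rot": TCP orientation; "force": force on the tool from outside, world axes, zero at the start; "wrist_torque": the same for the moment, N m; "width": finger opening in mm; "gripper_force": force on a finger pad.
Only numpy, scipy, OpenCV 4.12 (cv2) and the standard library are available. Lean on these libraries where they do the work, as an engineer would, in place of code of your own. Each camera call takes 0.05 s, during which the arm holds its last target. There are 200 camera calls.

## Working session

There is one attempt and no reset: what is moved stays moved. The work goes in short steps, Python scripts to look and compute and a tool call to move; the robot and the scene stay as the last step left them, time stands still between calls to the robot, and variables do not carry over. Pictures are saved under pics/ and viewed, at most 10 in all, crops included, and the job is handed in when it is done.

Besides the shell and the picture viewer there is one more tool, called after ">>>" as a command line: name --argument value ..., lists and objects as JSON in quotes. jog_arm: Moves the arm, as the interface text tells. Its arguments: {"type":"object","properties":{"commands":{"type":"array","items":{"type":"object","properties":{"hand":{"type":"number"},"dx":{"type":"number"},"dy":{"type":"number"},"dz":{"type":"number"},"spin":{"type":"number"}}}},"force":{"type":"number"}},"required":["commands"]}

```bash
mkdir -p pics; cat > h.py <<'E'
import numpy as np,cv2
from rig import telemetry,viewer,job
def shot(n):
    im,d=viewer.get_image(n); p=viewer.camera_params(n)
    return im,d,np.array(p["mtx"]),np.array(p["R"]),np.array(p["t"]).ravel()
def onplane(uv,K,R,t,z):
    r=R.T@np.linalg.inv(K)@np.array([uv[0],uv[1],1.]); c=-R.T@t
    return c+r*(z-c[2])/r[2]
def world(u,v,d,K,R,t):
    return R.T@(np.linalg.inv(K)@np.array([u,v,1.])*d-t)
E
python3 - <<'E'
from h import *
a=shot("top");b=shot("side")
for n,s in(("top",a),("side",b)):
    cv2.imwrite(f"pics/{n}0.png",s[0]); np.savez(f"{n}0.npz",im=s[0],d=s[1],K=s[2],R=s[3],t=s[4]); print(n,-s[3].T@s[4],s[3][2])
print(telemetry.sense())
E
```

```text
top [ 235.43616895  -85.95060882 1354.38664929] [ 0.18703717 -0.00546876 -0.98233762]
side [ 323.56667509 1662.25019906  983.55181407] [ 0.08417664 -0.88962999 -0.44885719]
{'clock': 0.1, 'joints': array([ 1.43312186e+00,  3.59308792e-01,  1.11620076e-02, -3.01992549e-04,
       -1.22408409e+00, -2.88110688e-01]), 'joint_vel': array([ 0.00148658, -0.00055095,  0.00255851,  0.00134373,  0.00024616,
        0.00124219]), 'tau': array([-1.04610321e-03, -5.84765589e+01,  2.94111621e+01,  6.95462018e+00,
       -3.14979414e-03,  6.59626551e-06]), 'tool_pos': array([278.67763119, 614.4431308 , 303.06766712]), 'tcp_rot': array([ 3.06921437e+00, -6.63632036e-01, -2.75302386e-04]), 'force': array([ 0.01705297,  0.30271002, -0.29415199]), 'wrist_torque': array([0.04955012, 0.02823624, 0.03824509]), 'gripper_force': 0.0, 'width': 85.54336163407595}
```

View pics/top0.png

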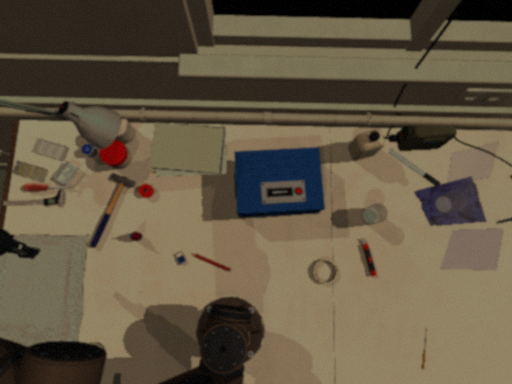

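View pics/side0.png

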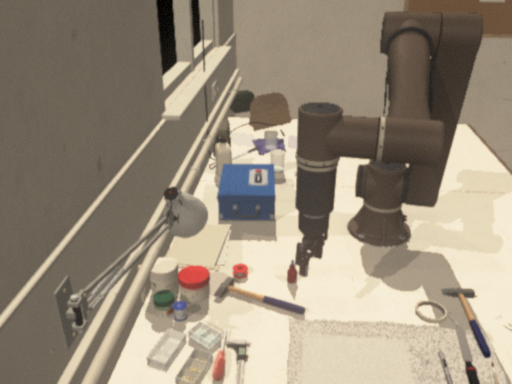

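The top view shows the chest centred near (279,181), with the button at (299,190), the handle bar at about (283,191), the tumbler at about (372,215) and the red bottle at about (135,237). The side view shows the chest at (247,192), with its plate at about (258,176).

```bash
cat > m.py <<'E'
from h import *
def cents(m,mn=3):
    n,l,s,c=cv2.connectedComponentsWithStats(m.astype(np.uint8)); return [(c[i].round(1),s[i][4]) for i in range(1,n) if s[i][4]>=mn]
for n in("top","side"):
    f=np.load(n+"0.npz");im,d,K,R,t=[f[k] for k in("im","d","K","R","t")]
    h=cv2.cvtColor(im,cv2.COLOR_BGR2HSV);H,S,V=[h[...,i].astype(int) for i in range(3)]
    red=((H<8)|(H>172))&(S>150)&(V>70)
    for c,a in cents(red):
        print(n,"red",c,a,onplane(c,K,R,t,128 if a<80 else 0).round(1))
    blue=(abs(H-108)<15)&(S>150)&(V>40)
    nn,l,s,_=cv2.connectedComponentsWithStats(blue.astype(np.uint8)); i=1+np.argmax(s[1:,4]); m=(l==i)
    v,u=np.nonzero(m); P=np.array([world(a,b,d[b,a],K,R,t) for a,b in zip(u,v) if d[b,a]>0])
    T=P[abs(P[:,2]-120)<6]; print("lid z",np.median(T[:,2]),len(T))
    print("lid rect",cv2.minAreaRect(T[:,:2].astype(np.float32)))
    x0,x1,y0,y1=u.min(),u.max(),v.min(),v.max()
    cr=im[y0-5:y1+6,x0-5:x1+6] if n=="side" else im[170:230,225:400]
    k=4 if n=="top" else 6
    cv2.imwrite(f"pics/{n}crop.png",cv2.resize(cr,None,fx=k,fy=k,interpolation=cv2.INTER_CUBIC)); print(x0-5,y0-5)
    # grey plate inside hull of lid
    hull=np.zeros(m.shape,np.uint8); cv2.fillConvexPoly(hull,cv2.convexHull(np.stack([u,v],1)),1)
    pl=(hull>0)&~m; pl=cv2.morphologyEx(pl.astype(np.uint8),cv2.MORPH_OPEN,np.ones((3,3)))
    nn,l,s,c=cv2.connectedComponentsWithStats(pl); i=1+np.argmax(s[1:,4]); vv,uu=np.nonzero(l==i)
    Q=np.array([onplane((a,b),K,R,t,122)[:2] for a,b in zip(uu,vv)],np.float32); print("plate",cv2.minAreaRect(Q))
    dark=(l==i)&(V<45); print("dark",[(a,b,onplane(a,K,R,t,123).round(1)) for a,b in cents(dark,5)])
    # objects by height
    for (x,y,w,hh) in ([(355,195,40,40),(120,225,35,20)] if n=="top" else []):
        W=np.array([world(a,b,d[b,a],K,R,t) for b in range(y,y+hh) for a in range(x,x+w) if d[b,a]>0]); W=W[W[:,2]>15]
        if len(W): print("obj",W.mean(0).round(),W.min(0).round(),W.max(0).round())
E
python3 m.py
```

```text
top red [113.6 153.1] 534 [646.3 474.3   0. ]
top red [ 34.5 187.2] 125 [505.  761.5   0. ]
top red [145.5 190.5] 171 [500.9 339.3   0. ]
top red [298.5 190.5] 32 [ 486.8 -229.3  128. ]
top red [137. 233.] 3 [329.1 316.3 128. ]
top red [136.7 235.7] 3 [320.  316.6 128. ]
top red [365.4 246.2] 26 [ 299.9 -454.8  128. ]
top red [212.3 262.2] 95 [237.3  73.5   0. ]
top red [369.7 259.1] 14 [ 257.3 -467.6  128. ]
top red [372.9 272.7] 25 [ 212.9 -476.6  128. ]
lid z 119.79089961111065 3895
lid rect ((524.3334350585938, -159.1702423095703), (218.1577606201172, 299.9747314453125), 4.3917999267578125)
231 144
plate ((483.4416198730469, -175.57371520996094), (85.45187377929688, 161.78656005859375), 4.295334339141846)
dark [(array([279.6, 191.7]), np.int32(128), array([ 482.2, -164.2,  123. ]))]
obj [ 423. -513.   61.] [ 386. -546.   15.] [ 458. -473.  101.]
obj [326. 351.  46.] [311. 340.  17.] [343. 369.  85.]
side red [240.  268.7] 87 [502.4 303.9   0. ]
side red [192.5 276. ] 501 [654.8 359.4   0. ]
side red [470.8 367.8] 9 [-86.9 809.2 128. ]Traceback (most recent call last):
  File "m.py", line 11, in <module>
    nn,l,s,_=cv2.connectedComponentsWithStats(blue.astype(np.uint8)); i=1+np.argmax(s[1:,4]); m=(l==i)
                                                                          ~~~~~~~~~^^^^^^^^^
    return _wrapfunc(a, 'argmax', axis=axis, out=out, **kwds)
    return bound(*args, **kwds)
ValueError: attempt to get argmax of an empty sequence
```

View pics/topcrop.png

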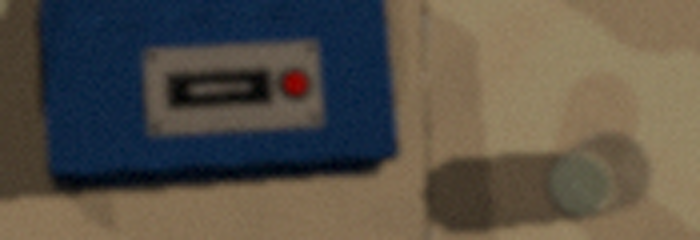

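>>> jog_arm --commands '[{"spin":0.178,"hand":-1},{"spin":0.178,"hand":-1},{"spin":0.178,"hand":-1},{"spin":0.178,"hand":-1},{"spin":0.178,"hand":-1},{"spin":0.178,"hand":-1},{"dy":-3,"dx":4,"hand":-1},{"dy":-3,"dx":5.5,"hand":-1},{"dy":-3,"dx":5.5,"hand":-1},{"dy":-2,"dx":5.5,"hand":-1}]' --force 30

```text
schema error: expected keys hand, dx, dy, dz, spin
```

>>> jog_arm --commands '[{"dx":6,"dy":-1,"hand":-1},{"dx":6,"dy":-1,"hand":-1},{"dx":6,"dy":-1,"hand":-1},{"dx":6,"hand":-1},{"dx":6,"hand":-1},{"dx":6,"hand":-1},{"dx":6,"hand":-1},{"dx":6,"hand":-1},{"dx":6,"hand":-1},{"dx":6,"hand":-1}]'

```text
schema error: expected keys hand, dx, dy, dz, spin
```

```bash
cat > st.py <<'E'
from h import *
from scipy.spatial.transform import Rotation as Ro
s=telemetry.sense(); M=Ro.from_rotvec(s["tcp_rot"]).as_matrix()
print(s["clock"],s["tool_pos"].round(1),"head",np.arctan2(M[1,0],M[0,0]).round(3),"zdir",M[:,2].round(3),"w",s["width"].round(1),"gf",s["gripper_force"],"F",s["force"].round(2),"T",s["wrist_torque"].round(3),"q",s["joints"].round(2))
for n,p in (("button",[486,-229.2,201]),("grip",[481,-163.5,134.5+54])):
    print(n,(M.T@(np.array(p)-s["tool_pos"])/10).round(2))
E
python3 st.py
```

```text
Traceback (most recent call last):
  File "st.py", line 4, in <module>
    print(s["clock"],s["tool_pos"].round(1),"head",np.arctan2(M[1,0],M[0,0]).round(3),"zdir",M[:,2].round(3),"w",s["width"].round(1),"gf",s["gripper_force"],"F",s["force"].round(2),"T",s["wrist_torque"].round(3),"q",s["joints"].round(2))
                                                                                                                 ^^^^^^^^^^^^^^^^
AttributeError: 'float' object has no attribute 'round'
```

All keys required.

>>> jog_arm --commands '[{"spin":0.178,"hand":-1,"dx":0,"dy":0,"dz":0},{"spin":0.178,"hand":-1,"dx":0,"dy":0,"dz":0},{"spin":0.178,"hand":-1,"dx":0,"dy":0,"dz":0},{"spin":0.178,"hand":-1,"dx":0,"dy":0,"dz":0},{"spin":0.178,"hand":-1,"dx":0,"dy":0,"dz":0},{"spin":0.178,"hand":-1,"dx":0,"dy":0,"dz":0},{"spin":0,"hand":-1,"dx":4,"dy":-3,"dz":0},{"spin":0,"hand":-1,"dx":5.4,"dy":-3,"dz":0},{"spin":0,"hand":-1,"dx":5.4,"dy":-3,"dz":0},{"spin":0,"hand":-1,"dx":5.6,"dy":-2,"dz":0}]' --force 30

```text
clock: 1.35
tool_pos: [405.0, 417.9, 303.4]
tcp_rot: [2.305, -2.134, 0.0]
force: [0.2, 0.2, -0.2]
width: 0.1
gripper_force: 0.0
```

>>> jog_arm --commands '[{"spin":0,"hand":-1,"dx":6,"dy":-1,"dz":0},{"spin":0,"hand":-1,"dx":6,"dy":-1,"dz":0},{"spin":0,"hand":-1,"dx":6,"dy":-1,"dz":0},{"spin":0,"hand":-1,"dx":6,"dy":0,"dz":0},{"spin":0,"hand":-1,"dx":6,"dy":0,"dz":0},{"spin":0,"hand":-1,"dx":6,"dy":0,"dz":0},{"spin":0,"hand":-1,"dx":6,"dy":0,"dz":0},{"spin":0,"hand":-1,"dx":6,"dy":0,"dz":0},{"spin":0,"hand":-1,"dx":6,"dy":0,"dz":0},{"spin":0,"hand":-1,"dx":6,"dy":0,"dz":0}]'

```text
clock: 2.6
tool_pos: [479.9, -178.1, 303.9]
tcp_rot: [-2.305, 2.134, -0.0]
force: [1.2, 0.5, 0.0]
width: -0.0
gripper_force: 0.0
```

```bash
sed -i 's/s\["width"\].round(1)/round(s["width"],1)/' st.py; python3 st.py
```

```text
2.6 [ 479.9 -178.1  303.9] head -1.494 zdir [ 0.  0. -1.] w -0.0 gf 0.0 F [1.24 0.55 0.03] T [ 0.123 -0.215  0.022] q [ 0.03  0.09 -0.34 -0.   -1.14  0.05]
button [ 5.14 -0.21 10.29]
grip [-1.45 -0.22 11.54]
```

>>> jog_arm --commands '[{"spin":0,"hand":-1,"dx":5.1,"dy":-0.2,"dz":2},{"spin":0,"hand":-1,"dx":0,"dy":0,"dz":4},{"spin":0,"hand":-1,"dx":0,"dy":0,"dz":2},{"spin":0,"hand":-1,"dx":0,"dy":0,"dz":0}]'

```text
clock: 3.1
tool_pos: [485.1, -226.9, 222.2]
tcp_rot: [2.303, -2.133, -0.005]
force: [0.5, 0.2, 0.2]
width: 0.0
gripper_force: 0.0
```

```bash
python3 st.py; python3 - <<'E'
from h import *
a,*_=shot("top");b,*_=shot("side")
A=cv2.resize(a[150:230,225:335],None,fx=4,fy=4,interpolation=cv2.INTER_CUBIC);B=cv2.resize(b[130:230,205:295],None,fx=3.2,fy=3.2,interpolation=cv2.INTER_CUBIC)
cv2.imwrite("pics/c1.png",np.hstack([A,B]))
E
```

```text
3.1 [ 485.1 -226.9  222.2] head -1.494 zdir [-0.004  0.001 -1.   ] w 0.0 gf 0.0 F [0.51 0.15 0.17] T [-0.051 -0.045 -0.022] q [-0.07  0.2  -0.41 -0.   -0.97  0.15]
button [ 0.24 -0.08  2.12]
grip [-6.35 -0.09  3.37]
```

View pics/c1.png

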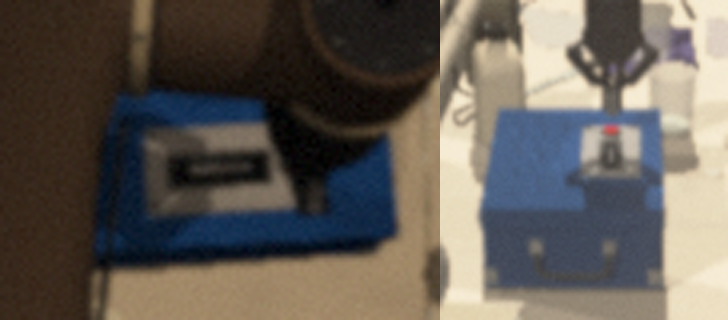

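Left: closed fingertips over the button spot at (313,195). Right: fingers (610,95) directly above the red button (610,130). Aligned; I'm lowering now and watching the force.

>>> jog_arm --commands '[{"spin":0,"hand":-1,"dx":0.2,"dy":-0.05,"dz":1.0},{"spin":0,"hand":-1,"dx":0,"dy":0,"dz":0.8},{"spin":0,"hand":-1,"dx":0,"dy":0,"dz":0},{"spin":0,"hand":-1,"dx":0,"dy":0,"dz":0}]'

```text
clock: 3.7
tool_pos: [486.9, -228.8, 206.0]
tcp_rot: [2.305, -2.134, 0.0]
force: [-0.2, 0.2, 0.2]
width: 0.3
gripper_force: 0.0
```

>>> jog_arm --commands '[{"spin":0,"hand":-1,"dx":0,"dy":0,"dz":0.2},{"spin":0,"hand":-1,"dx":0,"dy":0,"dz":0}]'

```text
clock: 3.95
tool_pos: [486.8, -228.8, 203.9]
tcp_rot: [-2.305, 2.134, 0.0]
force: [0.2, 0.3, 0.6]
width: -0.2
gripper_force: 0.0
```

>>> jog_arm --commands '[{"spin":0,"hand":-1,"dx":0,"dy":0,"dz":0.2},{"spin":0,"hand":-1,"dx":0,"dy":0,"dz":0}]'

```text
clock: 4.2
tool_pos: [486.7, -228.8, 201.7]
tcp_rot: [2.305, -2.134, -0.0]
force: [1.6, 0.8, 0.5]
width: -0.1
gripper_force: 0.0
```

>>> jog_arm --commands '[{"spin":0,"hand":-1,"dx":0,"dy":0,"dz":0.2},{"spin":0,"hand":-1,"dx":0,"dy":0,"dz":0}]'

```text
clock: 4.45
tool_pos: [486.8, -228.8, 200.2]
tcp_rot: [2.305, -2.134, 0.0]
force: [-1.5, 0.8, 4.1]
width: 0.1
gripper_force: 2.0
```

>>> jog_arm --commands '[{"spin":0,"hand":-1,"dx":0,"dy":0,"dz":0.15},{"spin":0,"hand":-1,"dx":0,"dy":0,"dz":0}]'

```text
clock: 4.7
tool_pos: [486.8, -228.9, 198.8]
tcp_rot: [-2.305, 2.134, -0.001]
force: [-2.1, 0.6, 4.1]
width: 0.1
gripper_force: 2.6
```

```bash
python3 st.py
```

```text
4.7 [ 486.8 -228.9  198.8] head -1.494 zdir [ 0. -0. -1.] w 0.1 gf 2.6243283624671676 F [-2.11  0.65  4.12] T [ 0.315  0.678 -0.016] q [-0.07  0.23 -0.43  0.   -0.91  0.15]
button [ 0.03  0.09 -0.22]
grip [-6.56  0.08  1.03]
```

>>> jog_arm --commands '[{"spin":0,"hand":-1,"dx":0,"dy":0,"dz":0.1},{"spin":0,"hand":-1,"dx":0,"dy":0,"dz":0}]'

```text
clock: 4.95
tool_pos: [486.9, -228.8, 197.8]
tcp_rot: [-2.305, 2.134, -0.001]
force: [-1.4, 0.7, 4.1]
width: 0.2
gripper_force: 2.2
```

>>> jog_arm --commands '[{"spin":0,"hand":-1,"dx":0,"dy":0,"dz":0.1},{"spin":0,"hand":-1,"dx":0,"dy":0,"dz":0},{"spin":0,"hand":-1,"dx":0,"dy":0,"dz":0}]'

```text
clock: 5.32
tool_pos: [486.9, -228.8, 196.5]
tcp_rot: [-2.305, 2.134, -0.0]
force: [-1.9, 0.3, 6.5]
width: 0.1
gripper_force: 2.5
```

```bash
python3 st.py; python3 - <<'E'
from h import *
b,*_=shot("side")
cv2.imwrite("pics/c2.png",cv2.resize(b[140:200,220:290],None,fx=6,fy=6,interpolation=cv2.INTER_CUBIC))
E
```

```text
5.325 [ 486.9 -228.8  196.5] head -1.494 zdir [ 0. -0. -1.] w 0.1 gf 2.494315394133082 F [-1.94  0.3   6.55] T [ 0.192  0.502 -0.042] q [-0.07  0.23 -0.44  0.   -0.9   0.15]
button [ 0.03  0.09 -0.45]
grip [-6.56  0.09  0.8 ]
```

View pics/c2.png

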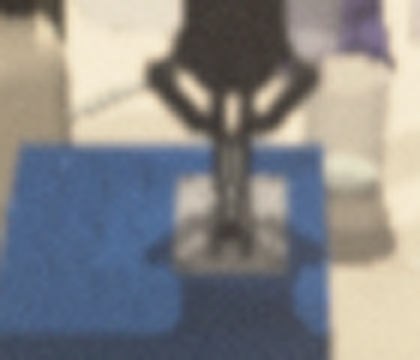

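The view shows the fingertips on the button at (232,235); they hide the handle. I'll retreat and check whether it popped.

>>> jog_arm --commands '[{"spin":0,"hand":-1,"dx":0,"dy":0,"dz":-2},{"spin":0,"hand":0.2,"dx":0,"dy":0,"dz":-4},{"spin":0,"hand":0.2,"dx":0,"dy":0,"dz":0}]'

```text
clock: 5.75
tool_pos: [488.3, -229.1, 259.0]
tcp_rot: [-2.304, 2.132, -0.007]
force: [-0.6, 0.6, -0.9]
width: 36.1
gripper_force: 0.0
```

```bash
python3 st.py; python3 - <<'E'
from h import *
a,d,K,R,t=shot("top");b,*_=shot("side")
A=cv2.resize(a[150:230,225:335],None,fx=4,fy=4,interpolation=cv2.INTER_CUBIC);B=cv2.resize(b[150:200,230:290],None,fx=5,fy=5,interpolation=cv2.INTER_CUBIC)
B=cv2.resize(B,(int(B.shape[1]*320/B.shape[0]),320)); cv2.imwrite("pics/c3.png",np.hstack([A,B]))
dd={}
for v in range(182,200):
    print(v,[int(world(u,v,d[v,u],K,R,t)[2]) if d[v,u]>0 else 0 for u in range(260,300,2)])
E
```

```text
5.75 [ 488.3 -229.1  259. ] head -1.493 zdir [ 0.005 -0.001 -1.   ] w 36.1 gf 0.0 F [-0.57  0.61 -0.9 ] T [-0.048 -0.032  0.018] q [-0.07  0.17 -0.36  0.   -1.04  0.15]
button [-0.01  0.26  5.8 ]
grip [-6.6   0.25  7.04]
182 [123, 121, 122, 127, 119, 118, 125, 122, 118, 124, 124, 127, 123, 121, 117, 121, 124, 324, 383, 399]
183 [121, 119, 117, 124, 120, 119, 119, 122, 121, 119, 122, 122, 123, 121, 119, 124, 121, 120, 377, 391]
184 [119, 122, 123, 120, 117, 123, 118, 123, 123, 123, 118, 126, 121, 118, 119, 121, 122, 124, 330, 381]
185 [119, 122, 119, 125, 125, 125, 125, 122, 117, 119, 120, 120, 122, 119, 0, 124, 122, 119, 321, 340]
186 [121, 117, 122, 120, 125, 118, 118, 122, 122, 119, 118, 120, 124, 120, 125, 123, 123, 124, 120, 327]
187 [122, 123, 123, 125, 115, 119, 121, 123, 123, 122, 123, 124, 121, 117, 113, 107, 124, 122, 121, 315]
188 [113, 120, 124, 115, 115, 117, 107, 110, 108, 106, 107, 107, 100, 99, 99, 101, 121, 122, 125, 267]
189 [118, 119, 120, 101, 105, 102, 139, 141, 138, 137, 139, 138, 141, 136, 141, 136, 121, 119, 128, 263]
190 [121, 120, 121, 101, 100, 138, 144, 141
[... 286 characters left out ...]
120, 104, 100, 141, 138, 132, 98, 128, 124, 97, 104, 103, 101, 99, 122, 119, 125, 196]
194 [119, 117, 127, 100, 97, 98, 101, 98, 97, 111, 103, 101, 96, 103, 103, 97, 115, 124, 124, 124]
195 [118, 123, 120, 122, 96, 101, 100, 101, 102, 101, 99, 99, 101, 94, 94, 99, 117, 116, 120, 117]
196 [119, 119, 120, 117, 96, 93, 101, 100, 0, 121, 120, 116, 121, 121, 122, 126, 121, 117, 120, 122]
197 [118, 124, 123, 122, 124, 123, 119, 121, 121, 118, 122, 117, 125, 121, 119, 123, 124, 125, 124, 122]
198 [120, 122, 118, 122, 119, 123, 124, 123, 122, 123, 121, 114, 119, 123, 119, 119, 116, 119, 124, 120]
199 [119, 123, 119, 123, 116, 125, 126, 120, 122, 120, 121, 122, 121, 120, 121, 120, 121, 125, 125, 117]
```

View pics/c3.png

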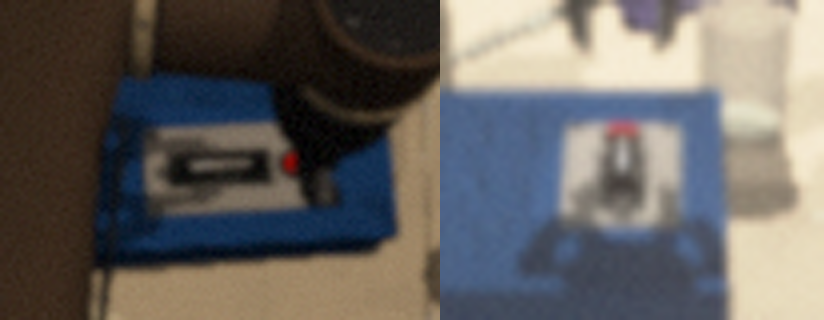

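The handle is out: depth shows the bar top at about 141 mm over u 270–291, v 189–193. The button (290,162 in the left half) has come back.

```bash
python3 - <<'E'
from h import *
a,d,K,R,t=shot("top")
P=np.array([(u,v) for v in range(184,197) for u in range(262,297) if d[v,u]>0 and world(u,v,d[v,u],K,R,t)[2]>131])
c=P.mean(0); print(c,onplane(c,K,R,t,141),cv2.minAreaRect(np.array([onplane(p,K,R,t,141)[:2] for p in P],np.float32)))
E
```

```text
[279.85106383 190.37234043] [ 483.26958116 -163.85802251  141.        ] ((485.1351318359375, -174.1717987060547), (23.04454803466797, 97.62669372558594), 13.178284645080566)
```

>>> jog_arm --commands '[{"spin":0,"hand":0.2,"dx":-3.3,"dy":0,"dz":0},{"spin":0,"hand":0.2,"dx":-3.2,"dy":0,"dz":0},{"spin":0,"hand":0.2,"dx":0,"dy":0,"dz":3},{"spin":0,"hand":0.2,"dx":0,"dy":0,"dz":0},{"spin":0,"hand":0.2,"dx":0,"dy":0,"dz":0}]'

```text
clock: 6.52
tool_pos: [481.9, -164.3, 226.5]
tcp_rot: [2.305, -2.134, -0.001]
force: [0.1, -0.2, 0.8]
width: 51.2
gripper_force: 0.0
```

```bash
sed -i 's/\[481,-163.5,134.5+54\]/[482.5,-163.8,199.5]/' st.py; python3 st.py
```

```text
6.525 [ 481.9 -164.3  226.5] head -1.494 zdir [-0.001 -0.    -1.   ] w 51.2 gf 0.0 F [ 0.07 -0.18  0.81] T [-0.027 -0.022 -0.036] q [ 0.06  0.15 -0.46  0.   -0.96  0.02]
button [6.5  0.09 2.55]
grip [-0.04 -0.06  2.7 ]
```

>>> jog_arm --commands '[{"spin":0,"hand":0.2,"dx":0,"dy":-0.05,"dz":1.4},{"spin":0,"hand":0,"dx":0,"dy":0,"dz":1.3},{"spin":0,"hand":-0.4,"dx":0,"dy":0,"dz":0},{"spin":0,"hand":-0.55,"dx":0,"dy":0,"dz":0},{"spin":0,"hand":-0.55,"dx":0,"dy":0,"dz":0}]' --force 20

```text
clock: 7.15
tool_pos: [482.5, -164.0, 199.8]
tcp_rot: [-2.305, 2.134, -0.001]
force: [0.0, 0.0, 0.2]
width: 19.7
gripper_force: 0.0
```

>>> jog_arm --commands '[{"spin":0,"hand":-0.62,"dx":0,"dy":0,"dz":0},{"spin":0,"hand":-0.66,"dx":0,"dy":0,"dz":0},{"spin":0,"hand":-0.7,"dx":0,"dy":0,"dz":0},{"spin":0,"hand":-0.8,"dx":0,"dy":0,"dz":0},{"spin":0,"hand":-0.8,"dx":0,"dy":0,"dz":0}]' --force 20

```text
clock: 7.78
tool_pos: [482.5, -163.9, 199.6]
tcp_rot: [-2.305, 2.134, -0.0]
force: [-0.9, 0.7, 1.8]
width: 13.4
gripper_force: 20.2
```

```bash
python3 st.py
```

```text
7.775 [ 482.5 -163.9  199.6] head -1.494 zdir [ 0. -0. -1.] w 13.4 gf 20.19507497549057 F [-0.88  0.69  1.76] T [ 0.198  0.069 -0.013] q [ 0.06  0.18 -0.49  0.   -0.89  0.02]
button [ 6.53  0.15 -0.14]
grip [-0.01 -0.    0.01]
```

>>> jog_arm --commands '[{"spin":0,"hand":-0.9,"dx":0,"dy":0,"dz":0},{"spin":-0.05,"hand":-0.9,"dx":0,"dy":0,"dz":0},{"spin":-0.05,"hand":-0.9,"dx":0,"dy":0,"dz":0},{"spin":-0.05,"hand":-0.9,"dx":0,"dy":0,"dz":0},{"spin":-0.05,"hand":-0.9,"dx":0,"dy":0,"dz":0},{"spin":0,"hand":-0.9,"dx":0,"dy":0,"dz":0}]' --force 35

```text
clock: 8.52
tool_pos: [482.4, -164.0, 199.4]
tcp_rot: [-2.506, 1.894, -0.0]
force: [-0.3, 1.2, 1.9]
width: 12.8
gripper_force: 40.8
```

```bash
python3 st.py
```

```text
8.525 [ 482.4 -164.   199.4] head -1.294 zdir [ 0. -0. -1.] w 12.8 gf 40.752679109573364 F [-0.26  1.16  1.87] T [0.231 0.075 0.026] q [ 0.06  0.18 -0.49  0.   -0.89  0.22]
button [ 6.37  1.43 -0.16]
grip [-0.01 -0.01 -0.01]
```

>>> jog_arm --commands '[{"spin":-0.06,"hand":-0.9,"dx":0,"dy":0,"dz":0},{"spin":-0.06,"hand":-0.9,"dx":0,"dy":0,"dz":0},{"spin":-0.06,"hand":-0.9,"dx":0,"dy":0,"dz":0},{"spin":-0.06,"hand":-0.9,"dx":0,"dy":0,"dz":0},{"spin":-0.06,"hand":-0.9,"dx":0,"dy":0,"dz":0},{"spin":0,"hand":-0.9,"dx":0,"dy":0,"dz":0}]'

```text
clock: 9.28
tool_pos: [482.3, -164.0, 199.4]
tcp_rot: [2.761, -1.499, -0.0]
force: [-0.3, -0.5, 1.4]
width: 13.0
gripper_force: 40.8
```

```bash
python3 st.py
```

```text
9.275 [ 482.3 -164.   199.4] head -0.995 zdir [-0. -0. -1.] w 13.0 gf 40.754899978637695 F [-0.28 -0.53  1.44] T [0.135 0.06  0.034] q [ 0.06  0.18 -0.49  0.   -0.89  0.52]
button [ 5.67  3.24 -0.16]
grip [-0.01 -0.03 -0.01]
```

>>> jog_arm --commands '[{"spin":-0.04,"hand":-0.9,"dx":0,"dy":0,"dz":0},{"spin":-0.04,"hand":-0.9,"dx":0,"dy":0,"dz":0}]'

```text
clock: 9.52
tool_pos: [482.3, -164.0, 199.4]
tcp_rot: [2.819, -1.388, -0.0]
force: [0.7, 0.4, 2.1]
width: 13.2
gripper_force: 40.7
```

```bash
cat >> st.py <<'E'
print("turn",np.arctan2(M[1,0],M[0,0])+1.494,"tau",s["tau"].round(2))
E
python3 st.py
python3 - <<'E'
from h import *
a,d,K,R,t=shot("top");b,*_=shot("side")
A=cv2.resize(a[160:220,225:335],None,fx=4,fy=4,interpolation=cv2.INTER_CUBIC);B=cv2.resize(b[140:200,220:290],None,fx=4,fy=4,interpolation=cv2.INTER_CUBIC)
cv2.imwrite("pics/c4.png",np.hstack([A,B]))
E
```

```text
9.525 [ 482.3 -164.   199.4] head -0.915 zdir [-0. -0. -1.] w 13.2 gf 40.74833571910858 F [0.73 0.38 2.14] T [ 0.025  0.107 -0.164] q [ 0.06  0.18 -0.49  0.   -0.89  0.6 ]
button [ 5.4   3.68 -0.16]
grip [-0.   -0.03 -0.01]
turn 0.5790782454019519 tau [  0.13 -38.45  23.69   5.58   0.08  -0.4 ]
```

View pics/c4.png

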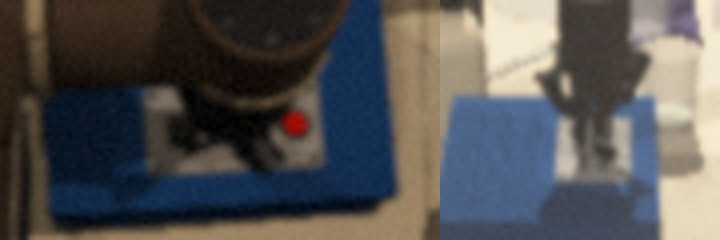

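View: the fingers straddle the bar at (235,130), the button is clear at (295,123), and the torque while moving is about 0.16 N m, so the handle follows. I'll go on in small steps.

>>> jog_arm --commands '[{"spin":-0.04,"hand":-0.9,"dx":0,"dy":0,"dz":0},{"spin":-0.04,"hand":-0.9,"dx":0,"dy":0,"dz":0}]'

```text
clock: 9.88
tool_pos: [482.3, -164.0, 199.4]
tcp_rot: [2.872, -1.274, -0.0]
force: [-0.4, -0.2, 2.3]
width: 13.1
gripper_force: 40.8
```

```bash
cat > s2.py <<'E'
from h import *
s=telemetry.sense()
from scipy.spatial.transform import Rotation as Ro
M=Ro.from_rotvec(s["tcp_rot"]).as_matrix()
print(s["clock"],s["tool_pos"].round(1),"turn",(np.arctan2(M[1,0],M[0,0])+1.494).round(3),"w",round(s["width"],1),"F",s["force"].round(2),"T",s["wrist_torque"].round(3),"t6",s["tau"][5].round(3))
E
python3 s2.py
```

```text
9.875 [ 482.3 -164.   199.4] turn 0.659 w 13.1 F [-0.38 -0.2   2.33] T [-0.047  0.097 -0.122] t6 -0.405
```

>>> jog_arm --commands '[{"spin":-0.04,"hand":-0.9,"dx":0,"dy":0,"dz":0}]'

```text
clock: 10.0
tool_pos: [482.3, -164.0, 199.4]
tcp_rot: [2.896, -1.216, -0.0]
force: [0.4, -0.4, 2.9]
width: 12.8
gripper_force: 40.8
```

```bash
python3 s2.py
```

```text
10.0 [ 482.3 -164.   199.4] turn 0.699 w 12.8 F [ 0.4  -0.4   2.87] T [-0.001  0.121 -0.172] t6 -0.398
```

>>> jog_arm --commands '[{"spin":-0.04,"hand":-0.9,"dx":0,"dy":0,"dz":0}]'

```text
clock: 10.12
tool_pos: [482.3, -164.0, 199.4]
tcp_rot: [2.92, -1.158, -0.0]
force: [-0.3, -0.5, 2.4]
width: 12.9
gripper_force: 40.8
```

```bash
python3 s2.py
```

```text
10.125 [ 482.3 -164.   199.4] turn 0.739 w 12.9 F [-0.3  -0.52  2.45] T [-0.099  0.117 -0.128] t6 -0.399
```

>>> jog_arm --commands '[{"spin":-0.04,"hand":-0.9,"dx":0,"dy":0,"dz":0}]'

```text
clock: 10.25
tool_pos: [482.3, -164.0, 199.4]
tcp_rot: [2.943, -1.1, -0.0]
force: [0.0, -0.1, 2.2]
width: 13.3
gripper_force: 40.8
```

```bash
python3 s2.py
```

```text
10.25 [ 482.3 -164.   199.4] turn 0.779 w 13.3 F [ 0.04 -0.1   2.15] T [-0.103  0.119 -0.127] t6 -0.399
```

>>> jog_arm --commands '[{"spin":-0.04,"hand":-0.9,"dx":0,"dy":0,"dz":0}]'

```text
clock: 10.38
tool_pos: [482.2, -164.0, 199.4]
tcp_rot: [2.964, -1.04, -0.0]
force: [-0.6, -0.3, 3.8]
width: 13.0
gripper_force: 40.8
```

```bash
python3 s2.py
```

```text
10.375 [ 482.2 -164.   199.4] turn 0.819 w 13.0 F [-0.58 -0.35  3.77] T [-0.079  0.165 -0.098] t6 -0.399
```

>>> jog_arm --commands '[{"spin":-0.04,"hand":-0.9,"dx":0,"dy":0,"dz":0}]'

```text
clock: 10.5
tool_pos: [482.2, -164.0, 199.4]
tcp_rot: [2.984, -0.981, -0.0]
force: [-1.0, -1.0, 1.3]
width: 12.6
gripper_force: 40.8
```

```bash
python3 s2.py
```

```text
10.5 [ 482.2 -164.   199.4] turn 0.859 w 12.6 F [-0.99 -1.01  1.27] T [-0.153  0.142 -0.168] t6 -0.399
```

>>> jog_arm --commands '[{"spin":-0.03,"hand":-0.9,"dx":0,"dy":0,"dz":0}]'

```text
clock: 10.62
tool_pos: [482.2, -164.0, 199.4]
tcp_rot: [2.999, -0.935, -0.0]
force: [0.6, -1.3, 2.6]
width: 13.1
gripper_force: 40.8
```

```bash
python3 s2.py
```

```text
10.625 [ 482.2 -164.   199.4] turn 0.89 w 13.1 F [ 0.61 -1.26  2.64] T [-0.222  0.175 -0.127] t6 -0.208
```

>>> jog_arm --commands '[{"spin":-0.03,"hand":-0.9,"dx":0,"dy":0,"dz":0}]'

```text
clock: 10.75
tool_pos: [482.2, -164.0, 199.4]
tcp_rot: [3.013, -0.888, -0.0]
force: [-1.0, -0.9, 3.3]
width: 13.2
gripper_force: 40.8
```

```bash
python3 s2.py
```

```text
10.75 [ 482.2 -164.   199.4] turn 0.921 w 13.2 F [-0.97 -0.9   3.34] T [-0.322  0.222 -0.075] t6 -0.298
```

>>> jog_arm --commands '[{"spin":-0.03,"hand":-0.9,"dx":0,"dy":0,"dz":0}]'

```text
clock: 10.88
tool_pos: [482.2, -164.1, 199.4]
tcp_rot: [3.026, -0.842, -0.0]
force: [-0.4, -2.3, 2.1]
width: 13.0
gripper_force: 40.8
```

```bash
python3 s2.py
```

```text
10.875 [ 482.2 -164.1  199.4] turn 0.951 w 13.0 F [-0.44 -2.27  2.08] T [-0.488  0.228 -0.143] t6 -0.29
```

>>> jog_arm --commands '[{"spin":-0.03,"hand":-0.9,"dx":0,"dy":0,"dz":0}]'

```text
clock: 11.0
tool_pos: [482.2, -164.0, 199.4]
tcp_rot: [3.039, -0.796, -0.0]
force: [-0.8, -1.9, 3.6]
width: 12.8
gripper_force: 40.8
```

```bash
python3 s2.py
```

```text
11.0 [ 482.2 -164.   199.4] turn 0.982 w 12.8 F [-0.79 -1.91  3.6 ] T [-0.611  0.268 -0.103] t6 -0.28
```

>>> jog_arm --commands '[{"spin":0,"hand":-0.9,"dx":0,"dy":0,"dz":-0.05},{"spin":0,"hand":-0.9,"dx":0,"dy":0,"dz":0}]'

```text
clock: 11.25
tool_pos: [482.3, -164.0, 199.9]
tcp_rot: [3.038, -0.798, -0.0]
force: [-0.3, -2.1, 1.6]
width: 12.8
gripper_force: 40.7
```

```bash
python3 s2.py
```

```text
11.25 [ 482.3 -164.   199.9] turn 0.98 w 12.8 F [-0.25 -2.11  1.58] T [-0.841  0.272  0.03 ] t6 0.024
```

>>> jog_arm --commands '[{"spin":0,"hand":-0.9,"dx":0,"dy":0,"dz":-0.05},{"spin":0,"hand":-0.9,"dx":0,"dy":0,"dz":0}]'

```text
clock: 11.5
tool_pos: [482.4, -164.0, 200.4]
tcp_rot: [3.038, -0.798, 0.0]
force: [-0.6, -3.0, 1.1]
width: 12.6
gripper_force: 40.5
```

```bash
python3 s2.py
```

```text
11.5 [ 482.4 -164.   200.4] turn 0.98 w 12.6 F [-0.6  -3.04  1.08] T [-1.09  -0.143  0.019] t6 0.022
```

>>> jog_arm --commands '[{"spin":0,"hand":-0.9,"dx":0,"dy":0,"dz":0},{"spin":0,"hand":-0.9,"dx":0.04,"dy":-0.03,"dz":-0.1},{"spin":0,"hand":-0.9,"dx":0,"dy":0,"dz":0}]' --force 25

```text
clock: 11.88
tool_pos: [482.7, -164.0, 201.4]
tcp_rot: [3.038, -0.798, -0.0]
force: [0.9, -4.0, 0.3]
width: 12.4
gripper_force: 40.5
```

```bash
python3 s2.py
```

```text
11.875 [ 482.7 -164.   201.4] turn 0.98 w 12.4 F [ 0.89 -4.    0.29] T [-1.404  0.159  0.012] t6 0.023
```

>>> jog_arm --commands '[{"spin":0,"hand":-0.9,"dx":0.04,"dy":-0.03,"dz":-0.1},{"spin":0,"hand":-0.9,"dx":0,"dy":0,"dz":0}]'

```text
clock: 12.12
tool_pos: [483.0, -163.9, 202.4]
tcp_rot: [3.038, -0.798, -0.001]
force: [-1.0, -4.4, 0.2]
width: 12.9
gripper_force: 40.4
```

```bash
python3 s2.py;  cat > lid.py <<'E'
from h import *
def lid():
    # lid blue points from the side and top cameras, in chest frame; slope of lid top plane
    ca,sa=np.cos(.0766),np.sin(.0766)
    for n in ("top","side"):
        im,d,K,R,t=shot(n); h=cv2.cvtColor(im,cv2.COLOR_BGR2HSV).astype(int)
        v,u=np.nonzero((abs(h[...,0]-108)<15)&(h[...,1]>120)&(d>0))
        W=((np.linalg.inv(K)@np.stack([u,v,np.ones(len(u))]))*d[v,u]-t[:,None]).T@R
        x=(W[:,0]-524)*ca+(W[:,1]+159)*sa; y=-(W[:,0]-524)*sa+(W[:,1]+159)*ca
        k=(abs(x)<180)&(abs(y)<148)&(W[:,2]>105)&(x>-105 if n=="top" else x>-400); x,z=x[k],W[k,2]
        if len(x)<50: continue
        # top surface: bin by x, median z
        b=np.round(x/20); print(n,len(x),[(int(i*20),int(np.median(z[b==i]))) for i in np.unique(b) if (b==i).sum()>15],"slope",np.polyfit(x,z,1)[0].round(3))
lid()
E
python3 lid.py
```

```text
12.125 [ 483.  -163.9  202.4] turn 0.98 w 12.9 F [-0.99 -4.41  0.21] T [-1.694  0.502 -0.025] t6 0.022
top 1730 [(-100, 123), (-80, 123), (-60, 122), (-40, 121), (-20, 122), (0, 121), (20, 121), (40, 120), (60, 120), (80, 120), (100, 120)] slope -0.053
```

The lid slope and low vertical force say the lid is free. I'll release it, so it can rise on its springs while I back off.

>>> jog_arm --commands '[{"spin":0,"hand":-0.3,"dx":0,"dy":0,"dz":0},{"spin":0,"hand":0,"dx":0,"dy":0,"dz":-3},{"spin":0,"hand":0,"dx":0,"dy":0,"dz":-4},{"spin":0,"hand":0,"dx":0,"dy":0,"dz":0},{"spin":0,"hand":0,"dx":0,"dy":0,"dz":0},{"spin":0,"hand":0,"dx":0,"dy":0,"dz":0}]'

```text
clock: 12.98
tool_pos: [483.0, -163.6, 271.5]
tcp_rot: [-3.038, 0.798, 0.002]
force: [-0.2, 0.3, 0.1]
width: 42.8
gripper_force: 0.0
```

```bash
python3 s2.py; python3 lid.py; python3 - <<'E'
from h import *
a,d,K,R,t=shot("top");b,*_=shot("side")
A=cv2.resize(a[140:220,225:335],None,fx=4,fy=4,interpolation=cv2.INTER_CUBIC);B=cv2.resize(b[130:230,205:295],None,fx=3.2,fy=3.2,interpolation=cv2.INTER_CUBIC)
cv2.imwrite("pics/c5.png",np.hstack([A,B]))
E
```

```text
12.975 [ 483.  -163.6  271.5] turn 0.98 w 42.8 F [-0.15  0.29  0.09] T [-0.036  0.017  0.022] t6 0.0
top 1925 [(-100, 134), (-80, 133), (-60, 132), (-40, 130), (-20, 128), (0, 127), (20, 126), (40, 125), (60, 124), (80, 121)] slope -0.102
```

View pics/c5.png

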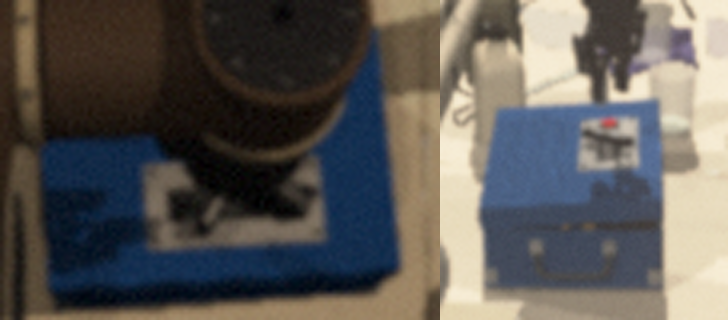

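The lid is up a little (slope about 0.1). The seam gap shows at (600,225) in the right view, and the handle is turned at (605,140). I'll measure the settled angle.

>>> jog_arm --commands '[{"spin":0,"hand":0,"dx":0,"dy":0,"dz":0},{"spin":0,"hand":0,"dx":0,"dy":0,"dz":0},{"spin":0,"hand":0,"dx":0,"dy":0,"dz":0},{"spin":0,"hand":0,"dx":0,"dy":0,"dz":0}]'

```text
clock: 13.68
tool_pos: [483.3, -163.8, 272.4]
tcp_rot: [-3.038, 0.798, -0.0]
force: [0.3, 0.3, -0.2]
width: 43.0
gripper_force: 0.0
```

```bash
python3 lid.py; python3 st.py
```

```text
top 1933 [(-100, 134), (-80, 133), (-60, 132), (-40, 130), (-20, 129), (0, 128), (20, 126), (40, 124), (60, 123), (80, 121)] slope -0.103
13.775 [ 483.3 -163.8  272.4] head -0.514 zdir [ 0.  0. -1.] w 42.6 gf 0.0 F [-0.1   0.37  0.02] T [ 0.001  0.04  -0.016] q [ 0.06  0.11 -0.39 -0.   -1.07  1.  ]
button [3.45 5.56 7.14]
grip [-0.07  0.04  7.29]
turn 0.9801833915051379 tau [  0.   -36.49  27.35   6.47  -0.    -0.  ]
```

>>> jog_arm --commands '[{"spin":0,"hand":0,"dx":0.3,"dy":-0.2,"dz":3},{"spin":0,"hand":0,"dx":0,"dy":0,"dz":2.5},{"spin":0,"hand":0,"dx":0,"dy":0,"dz":0.4},{"spin":0,"hand":0,"dx":0,"dy":0,"dz":0},{"spin":0,"hand":-0.5,"dx":0,"dy":0,"dz":0},{"spin":0,"hand":-0.6,"dx":0,"dy":0,"dz":0},{"spin":0,"hand":-0.66,"dx":0,"dy":0,"dz":0},{"spin":0,"hand":-0.75,"dx":0,"dy":0,"dz":0},{"spin":0,"hand":-0.75,"dx":0,"dy":0,"dz":0}]' --force 20

```text
clock: 14.9
tool_pos: [486.9, -164.2, 214.0]
tcp_rot: [3.038, -0.798, 0.001]
force: [-1.1, -5.4, 1.6]
width: 13.3
gripper_force: 21.8
```

```bash
python3 s2.py; python3 - <<'E'
import numpy as np
f0=.085
p=lambda f:np.array([-155*np.cos(f)+44.5*np.sin(f),44.5*np.cos(f)+155*np.sin(f)])
for f in(.15,.2,.25,.3,.35,.4,.45,.5,.55,.6): d=p(f)-p(f0); print(f,d.round(1),"tool cm dx,dy,dz",(d[0]*.0831).round(2),(-d[0]*.0557).round(2),(-d[1]/10).round(2))
E
```

```text
14.9 [ 486.9 -164.2  214. ] turn 0.98 w 13.3 F [-1.11 -5.41  1.56] T [-2.012  0.467  0.021] t6 -0.006
0.15 [4.1 9.7] tool cm dx,dy,dz 0.34 -0.23 -0.97
0.2 [ 7.6 16.9] tool cm dx,dy,dz 0.63 -0.42 -1.69
0.25 [11.5 24. ] tool cm dx,dy,dz 0.95 -0.64 -2.4
0.3 [15.7 30.8] tool cm dx,dy,dz 1.31 -0.88 -3.08
0.35 [20.3 37.5] tool cm dx,dy,dz 1.69 -1.13 -3.75
0.4 [25.2 43.8] tool cm dx,dy,dz 2.1 -1.41 -4.38
0.45 [30.4 50. ] tool cm dx,dy,dz 2.53 -1.7 -5.0
0.5 [36.  55.9] tool cm dx,dy,dz 2.99 -2.0 -5.59
0.55 [41.8 61.5] tool cm dx,dy,dz 3.47 -2.33 -6.15
0.6 [47.9 66.7] tool cm dx,dy,dz 3.98 -2.67 -6.67
```

>>> jog_arm --commands '[{"spin":0,"hand":-0.75,"dx":0,"dy":0.06,"dz":0},{"spin":0,"hand":-0.75,"dx":0.17,"dy":-0.11,"dz":-0.48},{"spin":0,"hand":-0.75,"dx":0.17,"dy":-0.12,"dz":-0.49},{"spin":0,"hand":-0.75,"dx":0,"dy":0,"dz":0}]'

```text
clock: 15.4
tool_pos: [490.7, -164.0, 223.5]
tcp_rot: [3.038, -0.798, -0.0]
force: [-1.7, -4.9, 2.8]
width: 13.4
gripper_force: 25.7
```

```bash
python3 s2.py;python3 lid.py
```

```text
15.4 [ 490.7 -164.   223.5] turn 0.98 w 13.4 F [-1.72 -4.85  2.76] T [-1.966  0.757 -0.018] t6 0.023
top 2049 [(-100, 146), (-80, 146), (-60, 143), (-40, 140), (-20, 138), (0, 135), (20, 132), (40, 130), (60, 126), (80, 124), (100, 122)] slope -0.149
```

>>> jog_arm --commands '[{"spin":0,"hand":-0.75,"dx":0.15,"dy":-0.08,"dz":-0.36},{"spin":0,"hand":-0.75,"dx":0.15,"dy":-0.08,"dz":-0.36},{"spin":0,"hand":-0.75,"dx":0.15,"dy":-0.09,"dz":-0.36},{"spin":0,"hand":-0.75,"dx":0.16,"dy":-0.09,"dz":-0.35},{"spin":0,"hand":-0.75,"dx":0,"dy":0,"dz":0}]'

```text
clock: 16.12
tool_pos: [497.8, -163.7, 237.7]
tcp_rot: [-3.038, 0.798, -0.0]
force: [-1.6, -2.4, 1.0]
width: 13.0
gripper_force: 31.8
```

```bash
python3 s2.py;python3 lid.py
```

```text
16.125 [ 497.8 -163.7  237.7] turn 0.98 w 13.0 F [-1.64 -2.41  0.99] T [-1.041  0.787 -0.044] t6 0.029
top 2188 [(-100, 162), (-80, 165), (-60, 160), (-40, 156), (-20, 151), (0, 147), (20, 142), (40, 138), (60, 133), (80, 128), (100, 123)] slope -0.201
```

>>> jog_arm --commands '[{"spin":0,"hand":-0.75,"dx":0.18,"dy":-0.11,"dz":-0.34},{"spin":0,"hand":-0.75,"dx":0.18,"dy":-0.12,"dz":-0.34},{"spin":0,"hand":-0.75,"dx":0.19,"dy":-0.12,"dz":-0.33},{"spin":0,"hand":-0.75,"dx":0.2,"dy":-0.13,"dz":-0.33},{"spin":0,"hand":-0.75,"dx":0.2,"dy":-0.13,"dz":-0.32},{"spin":0,"hand":-0.75,"dx":0.2,"dy":-0.13,"dz":-0.32},{"spin":0,"hand":-0.75,"dx":0,"dy":0,"dz":0}]'

```text
clock: 17.1
tool_pos: [511.6, -163.1, 257.8]
tcp_rot: [3.038, -0.798, 0.001]
force: [-4.2, -4.0, 1.0]
width: 13.4
gripper_force: 38.8
```

```bash
python3 s2.py;python3 lid.py
```

```text
17.1 [ 511.6 -163.1  257.8] turn 0.98 w 13.4 F [-4.23 -4.02  1.04] T [-1.273  1.712 -0.028] t6 0.048
top 2392 [(-100, 175), (-80, 193), (-60, 190), (-40, 182), (-20, 174), (0, 166), (20, 158), (40, 151), (60, 144), (80, 135), (100, 127)] slope -0.342
```

>>> jog_arm --commands '[{"spin":0,"hand":-0.75,"dx":0.19,"dy":-0.12,"dz":-0.31},{"spin":0,"hand":-0.75,"dx":0.21,"dy":-0.13,"dz":-0.3},{"spin":0,"hand":-0.75,"dx":0.22,"dy":-0.14,"dz":-0.3},{"spin":0,"hand":-0.75,"dx":0.22,"dy":-0.15,"dz":-0.29},{"spin":0,"hand":-0.75,"dx":0.23,"dy":-0.15,"dz":-0.29},{"spin":0,"hand":-0.75,"dx":0.24,"dy":-0.16,"dz":-0.28},{"spin":0,"hand":-0.75,"dx":0,"dy":0,"dz":0}]'

```text
clock: 18.08
tool_pos: [526.9, -162.4, 274.9]
tcp_rot: [3.038, -0.798, -0.0]
force: [-2.7, -4.8, -2.8]
width: 13.4
gripper_force: 41.0
```

```bash
python3 s2.py;python3 lid.py
```

```text
18.075 [ 526.9 -162.4  274.9] turn 0.98 w 13.4 F [-2.71 -4.76 -2.84] T [-1.98   1.496 -0.024] t6 0.016
top 2583 [(-80, 207), (-60, 219), (-40, 211), (-20, 198), (0, 187), (20, 176), (40, 164), (60, 154), (80, 143), (100, 133)] slope -0.489
```

>>> jog_arm --commands '[{"spin":0,"hand":-0.75,"dx":0.25,"dy":-0.15,"dz":-0.27},{"spin":0,"hand":-0.75,"dx":0,"dy":0,"dz":0},{"spin":0,"hand":-0.75,"dx":0,"dy":0,"dz":0},{"spin":0,"hand":-0.52,"dx":0,"dy":0,"dz":0},{"spin":0,"hand":-0.52,"dx":0,"dy":0,"dz":0},{"spin":0,"hand":-0.5,"dx":0,"dy":0,"dz":-0.3},{"spin":0,"hand":-0.45,"dx":0,"dy":0,"dz":-0.5},{"spin":0,"hand":-0.3,"dx":0,"dy":0,"dz":-0.8}]'

```text
clock: 19.18
tool_pos: [529.9, -161.9, 294.1]
tcp_rot: [-3.038, 0.798, -0.0]
force: [-0.5, 0.4, -0.6]
width: 29.8
gripper_force: 0.0
```

```bash
python3 s2.py;python3 lid.py
```

```text
19.175 [ 529.9 -161.9  294.1] turn 0.98 w 29.8 F [-0.45  0.42 -0.59] T [ 0.015 -0.007  0.004] t6 0.0
top 2686 [(-80, 208), (-60, 222), (-40, 215), (-20, 202), (0, 191), (20, 179), (40, 167), (60, 155), (80, 145), (100, 133), (120, 122)] slope -0.51
```

>>> jog_arm --commands '[{"spin":0,"hand":-0.2,"dx":0,"dy":0,"dz":-2},{"spin":0,"hand":0,"dx":0,"dy":0,"dz":-4},{"spin":0,"hand":0,"dx":0,"dy":0,"dz":-4},{"spin":0,"hand":0,"dx":0,"dy":0,"dz":-2},{"spin":0,"hand":0,"dx":0,"dy":0,"dz":0},{"spin":0,"hand":0,"dx":0,"dy":0,"dz":0},{"spin":0,"hand":0,"dx":0,"dy":0,"dz":0},{"spin":0,"hand":0,"dx":0,"dy":0,"dz":0}]'

```text
clock: 20.27
tool_pos: [529.7, -161.9, 412.9]
tcp_rot: [3.038, -0.798, -0.002]
force: [-0.2, 0.0, 0.3]
width: 42.7
gripper_force: 0.0
```

```bash
python3 s2.py;python3 lid.py; python3 -c "
from h import *
cv2.imwrite('pics/end.png',shot('side')[0])"
```

```text
20.275 [ 529.7 -161.9  412.9] turn 0.98 w 42.7 F [-0.24  0.01  0.35] T [ 0.014  0.027 -0.018] t6 0.0
top 3015 [(-80, 208), (-60, 222), (-40, 216), (-20, 204), (0, 190), (20, 180), (40, 167), (60, 156), (80, 145), (100, 133), (120, 122)] slope -0.555
```

View pics/end.png

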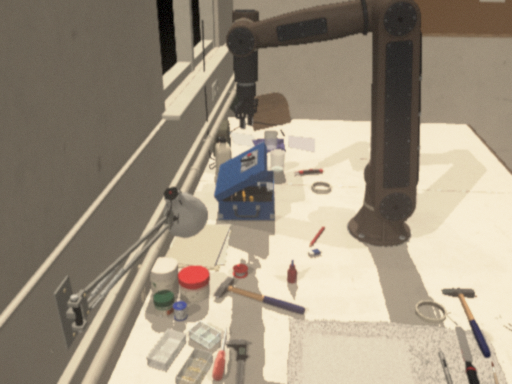

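The lid stands open at about 30° (chest at 245,185). The bottle (292,272) and tumbler (277,160) are standing, and the arm is clear.

```bash
python3 -c "
from rig import job
print(job.hand_in())"
```

```text
the job is handed in; nothing more can be done
None
```

The tool chest is open: its lid stayed at about 30° after I let go, the arm is clear of it, the tumbler and bottle are still standing, and the job was handed in at about 20 s.

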